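Firmness reading on the mango on the side plate

TASK

Take the firmness gauge out of its wooden rest by the black grip and test the mango that lies on the side plate: set the plunger's tip inside the pen ring on that mango, hold the gauge square to the skin there, and press lightly until the dial pointer stands about mid-scale. Finish while still holding the gauge steady in that reading. Never press hard enough to bruise, do not test the two mangoes on the chopping board, and leave everything else where it is.

Things in the scene. Friction and masses are not known exactly. Their poses are not given: they have to be found in the camera images.
- gauge: Fruit firmness gauge, loose, about 200 g, upright in its rest, plunger down. Origin: plunger end when fully out (13 mm above the worktop); z up its axis, x the way the dial faces. Along z: plunger 0-12 mm (8 thick), steel sleeve 12-32 (16 thick), grey case with round dial 32-93 (26 along x, 60 along y), black grip 97-143. Lift it 35 mm or more straight up to clear the rest.
- gauge_grip (a point): Centre of the gauge's black hand grip, on the gauge's axis 120 mm above its origin; the grip is 24 mm along x, 36 mm along y and 46 mm high, with flat sides. Close the fingers along x. Axes as the gauge's.
- gauge_tip (a point): The end of the plunger (round, 4 mm radius), which moves with it. Axes as the gauge's: the plunger presses towards -z.
- gauge_plunger (a joint): How far the spring plunger is pushed into the gauge, in m: 0 fully out, 0.008 fully in (hard stop). The spring gives 0.7 N at the start and 0.7 N more for each mm (3.5 N at 0.004). The dial pointer follows: at the lower left end of the scale at 0, straight up (mid-scale) at 0.004.
- rest: Square wooden rest block, fixed, 85 x 85 x 45 mm, with a 22 mm square hole through its middle in which the gauge's sleeve hangs. Origin: centre of the underside.
- plate: White ceramic side plate, loose, 176 mm across and 20 mm high at the rim; one mango lies in the middle of its flat floor, which is 9 mm above the worktop. Origin: centre of the underside.
- board: Wooden chopping board, fixed, 280 x 210 x 9 mm; the other two mangoes lie on it. Origin: centre of the underside.
- mango_large: Yellow mango, firm, loose, 118 mm long, 84 mm wide, 76 mm high, about 420 g, lying on its slightly flattened cheek on the plate or on the board; a short stem at its +x end. Origin: centre of the underside, x along its length, z up.
- mango_large_ring (a point): Centre, on the skin, of the thin dark pen ring (20 mm across) on the upper side of that mango; its z axis is the outward normal of the skin there, 23 degrees from upright; 28, 9, 71 mm (x, y, z) from the mango's origin in the mango's axes.
- mango_medium: Yellow mango, firm, loose, 106 mm long, 77 mm wide, 69 mm high, about 330 g, lying on its slightly flattened cheek on the plate or on the board; a short stem at its +x end. Origin: centre of the underside, x along its length, z up.
- mango_medium_ring (a point): Centre, on the skin, of the thin dark pen ring (20 mm across) on the upper side of that mango; its z axis is the outward normal of the skin there, 25 degrees from upright; -24, 9, 63 mm (x, y, z) from the mango's origin in the mango's axes.
- mango_small: Yellow mango, firm, loose, 94 mm long, 69 mm wide, 62 mm high, about 240 g, lying on its slightly flattened cheek on the plate or on the board; a short stem at its +x end. Origin: centre of the underside, x along its length, z up.
- mango_small_ring (a point): Centre, on the skin, of the thin dark pen ring (20 mm across) on the upper side of that mango; its z axis is the outward normal of the skin there, 22 degrees from upright; 12, -12, 59 mm (x, y, z) from the mango's origin in the mango's axes.
- sufuria: Stainless sufuria (rimmed pot without handles), loose, 244 mm across the rim, 110 mm high, at the back. Origin: centre of the underside. Only to be left alone.
- dispenser: Small push dispenser of clear plastic with a white pump head, loose, 56 mm across, 137 mm high, at the back. Origin: centre of the underside. Only to be left alone.
- paddle: Wooden cooking paddle, loose, about 335 mm long, lying flat at the back right. Origin: under its middle. Only to be left alone.
- mug: White enamel mug, loose, 76 mm across plus its handle, 85 mm high, between the robot and the plate. Origin: centre of the underside. Only to be left alone.
- lime: Lime, loose, 47 mm across, 45 mm high, near the plate. Origin: centre of the underside. Only to be left alone.
- saltjar: Squat off-white jar, loose, 74 mm across, 82 mm high, between the robot and the board. Origin: centre of the underside. Only to be left alone.
Things that resemble listed ones, but are neither listed nor needed, are in the scene too. What is shaped like the mango_medium but red is not meant. Several things have the shape of the rest; the one meant has the colours described above.

How it is judged:
By the outcome, as a careful person would: the job done as asked, in the order asked, and still so for the second after the job is handed in, while the arm keeps its last pose, push and grip.
It also fails if it takes over 35 s, if anything falls off the work surface, if the arm or the gripper's body presses on something with over 40 N, if the wrist force passes 120 N, or if a joint passes its speed limit or range.

ROBOT

A 7-joint arm with a two-finger parallel gripper is mounted at the origin on the work surface. World frame = base frame: x ahead of the robot, y to its left, z up, the work surface at z = 0. Lengths are in m, angles in rad, forces in N, time in s.
With the tool pointing down it reaches from about 0.4 to 0.875 m from the base axis. Payload 6.5 kg.
Tool frame: the origin (TCP) lies between the finger pads; the fingertips stand ahead of it and the grasp point (between the pads) is the TCP (arm.tcp_to_tips is the z of the fingertips in the tool frame, in m); z points along the fingers, y is the line along which they close (so a half turn about z gives the same grasp; the last joint's range is limited). The gripper opens to 85 mm and grips with 20 to 120 N. Pads are 22 mm wide; open, the fingers measure 114 mm over their backs; the gripper's body (76 mm by 85 mm) begins 54 mm behind the grasp point. The pads swing forward as they close: fully open they stand 13 mm farther back than shut.
Start: joints at [-1.33, 0.536, -0.004, 1.538, 0.003, 1.067, -0.071], TCP at [0.196, 0.62, 0.25] pointing down, gripper open.
Joint ranges: [-2.7, 2.7], [-0.37, 2.16], [-1.27, 1.26], [0.24, 2.4], [-1.31, 4.45], [0.19, 1.91], [-2.76, 2.76]. Speed limits (rad/s): [2.39, 2.39, 3.14, 3.14, 3.14, 3.14, 3.14].

INTERFACE

Orientations are given as a unit quaternion [w, x, y, z].
In Python, from bench import arm, planner, sense, cams, spotter gives the robot as it stands. Calls block until the motion is done:
- arm.move_pose(position, orientation): joint-space move of the TCP to a pose.
- arm.move_l(position, feed=0.15, attitude=None): straight line of the TCP; attitude=None keeps the orientation; feed is the mean speed in m/s.
- arm.goto_joints(angles): joint-space move.
- arm.command_gripper(opening, force=None): finger opening in m; force is the grip in N (None keeps the last); returns when the fingers have stopped.
- arm.dwell(seconds).
- planner.inverse_kinematics(position, orientation): joint angles nearest the present ones, or None.
- sense(): the state.
- cams.capture(name): name is "scene" or "top"; returns a dict with "img" (480x640x3 uint8, blue, green, red), "mtx" (3x3 intrinsics, pixels), "world_from_camera" (4x4, takes a point from camera to world coordinates). Camera axes: x right, y down, z forward; pixel columns grow to the right and rows downward; lengths in m; the calibration is good to about 2 mm. A picture is of the moment at which its call begins. There is no depth.
A pose or a line that the arm cannot do raises arm.Unreachable and nothing moves.
- arm.finish_job(): hands the job in; it is judged then, once.
Trained networks look in the newest picture that a camera, given by its name, has taken for a name from the list of things; names that differ only in an ending like _2 or _b are one class to them, and where a whole thing is asked for, a point or a joint stands for the part that bears it (a point fixed in the world has none). Each returns a list of dicts, best first, with "score" (0 to 1); they miss things now and then, are a little off and sometimes report something else, mostly with a low value. They report only what shows in the picture. A call takes as long as a camera call. They do not tell look-alikes from the thing itself.
- spotter.masks_of(query, camera): "mask" (480x640 bool, what is visible of it) and "rect" ([left, top, right, bottom] in pixels, round what is visible of it).
- spotter.landmark_of(query, camera): "at" ([column, row] in pixels: a listed point, or the origin of a listed thing).
The state is a dict: "clock": time; "joint_positions": joint angles; "joint_vel": joint speeds; "joint_efforts": joint torques, N m; "tool_pos": TCP position; "tool_rot": TCP orientation; "ft_force": force on the tool from outside, world axes, zero at the start; "wrist_torque": the same for the moment, N m; "width": finger opening in m; "grasp_force": force on a finger pad.
Only numpy, scipy, OpenCV 4.12 (cv2) and the standard library are available. Lean on these libraries where they do the work, as an engineer would, in place of code of your own. Each camera call takes 0.05 s, during which the arm holds its last target. There are 200 camera calls.

## Working session

There is one attempt and no reset: what is moved stays moved. The work goes in short steps, each a Python script; the robot and the scene stay as the last script left them, time stands still between calls to the robot, and variables do not carry over. Pictures are saved under pics/ and viewed, at most 10 in all, crops included, and the job is handed in when it is done.

```bash
mkdir -p pics; ls; python3 - <<'E'
from bench import arm,planner,sense,cams,spotter
import cv2,numpy as np
for n in("scene","top"):
    c=cams.capture(n); cv2.imwrite(f"pics/{n}0.png",c["img"]); print(n,c["mtx"].round(1).tolist(),c["world_from_camera"].round(4).tolist())
    for q in("gauge","gauge_grip","gauge_tip","rest","plate","mango_large_ring","mango_medium_ring","mango_small_ring","mango_large","mango_medium","mango_small"):
        print(q,[(np.round(d["at"],1).tolist(),round(d["score"],2)) for d in spotter.landmark_of(q,n)])
print(sense()["clock"],arm.tcp_to_tips,sense()["tool_rot"],sense()["ft_force"])
E
```

```text
pics
scene [[524.4, 0.0, 313.3], [0.0, 524.4, 249.4], [0.0, 0.0, 1.0]] [[0.7523, 0.4152, -0.5115, 1.0865], [0.6588, -0.4772, 0.5816, -0.6269], [-0.0026, -0.7745, -0.6326, 0.7566], [0.0, 0.0, 0.0, 1.0]]
gauge [([220.8, 332.2], 0.92)]
gauge_grip [([227.9, 336.6], 0.7), ([218.6, 285.3], 0.58)]
gauge_tip []
rest [([226.3, 336.6], 0.83), ([126.0, 346.2], 0.8)]
plate [([298.9, 277.2], 0.97)]
mango_large_ring [([406.3, 194.7], 0.89)]
mango_medium_ring [([305.2, 248.1], 0.81), ([157.7, 268.0], 0.79)]
mango_small_ring [([360.7, 175.6], 0.59), ([317.0, 350.7], 0.29)]
mango_large [([399.7, 210.3], 0.94), ([304.1, 246.7], 0.58)]
mango_medium [([177.9, 293.1], 0.87), ([299.1, 274.3], 0.58)]
mango_small [([226.5, 335.4], 0.54)]
top [[580.3, 0.0, 319.7], [0.0, 580.3, 244.8], [0.0, 0.0, 1.0]] [[-0.0115, -0.9985, 0.0533, 0.4951], [-0.9998, 0.0122, 0.0126, -0.0084], [-0.0132, -0.0532, -0.9985, 1.4642], [0.0, 0.0, 0.0, 1.0]]
gauge [([419.4, 266.0], 0.81), ([200.7, 304.7], 0.17)]
gauge_grip [([428.2, 263.5], 0.73)]
gauge_tip []
rest [([420.2, 266.4], 0.83), ([474.0, 312.6], 0.82)]
plate [([330.6, 268.0], 0.87)]
mango_large_ring [([198.4, 245.4], 0.65)]
mango_medium_ring [([324.7, 271.8], 0.97), ([423.5, 343.7], 0.61)]
mango_small_ring [([198.9, 306.6], 0.91), ([200.7, 254.7], 0.21)]
mango_large [([200.3, 257.4], 0.78), ([332.5, 266.2], 0.52), ([339.2, 179.6], 0.27)]
mango_medium [([330.8, 268.2], 0.87), ([412.8, 333.3], 0.6)]
mango_small [([200.9, 309.1], 0.57)]
1.2 0.019 [2.41543965e-05 1.52758579e-01 9.88263536e-01 1.07448581e-05] [0.33134924 0.03845258 0.3690892 ]
```

View pics/scene0.png

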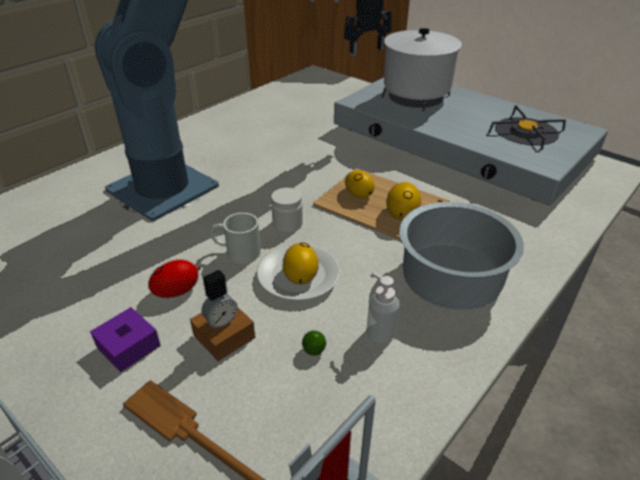

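View pics/top0.png

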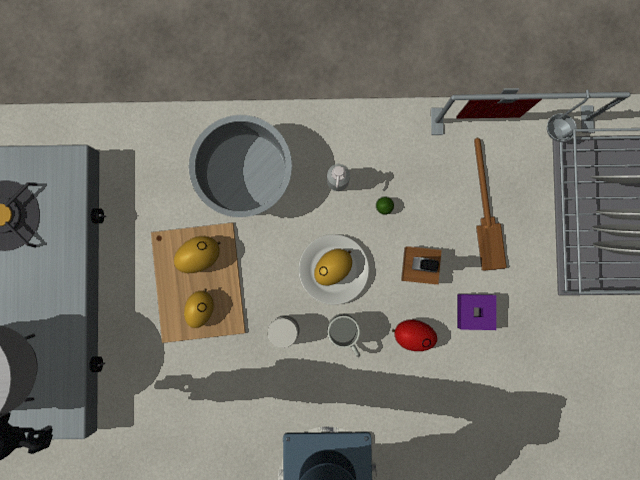

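Scene view: the gauge, with its dial and black grip, is at (218,300) in the brown rest (225,330). The decoy rest is purple (126,340). The yellow mango on the plate is at (300,265) with its ring at (305,248). The red mango decoy is at (174,278), and the two board mangoes are at (360,184) and (403,200).

Top view: gauge at (427,264), plate mango at (333,267) with its ring at (325,272), red decoy at (415,335), purple rest at (477,312).

I'm choosing the gauge in the brown rest and the yellow mango on the plate. Next is a close crop and triangulation.

```bash
cat > h.py <<'E'
from bench import arm,planner,sense,cams,spotter
import cv2,numpy as np
from scipy.spatial.transform import Rotation as R
def ray(c,uv):
    d=np.linalg.inv(c["mtx"])@[uv[0],uv[1],1]; T=c["world_from_camera"]; d=T[:3,:3]@d
    return T[:3,3],d/np.linalg.norm(d)
def tri(obs):
    A=np.zeros((3,3));b=np.zeros(3)
    for c,uv in obs:
        o,d=ray(c,uv);P=np.eye(3)-np.outer(d,d);A+=P;b+=P@o
    x=np.linalg.solve(A,b)
    return x,[float(np.linalg.norm(np.cross(x-ray(c,u)[0],ray(c,u)[1]))) for c,u in obs]
def onz(c,uv,z):
    o,d=ray(c,uv);return o+d*(z-o[2])/d[2]
def proj(c,p):
    T=c["world_from_camera"];q=c["mtx"]@(T[:3,:3].T@(np.asarray(p)-T[:3,3]));return q[:2]/q[2]
def quat(Rm):
    return R.from_matrix(Rm).as_quat(scalar_first=True)
E
python3 - <<'E'
from h import *
s=cams.capture("scene");t=cams.capture("top")
for n,a,b in(("grip",(218.6,285.3),(428.2,263.5)),("ring",(305.2,248.1),(324.7,271.8)),("gauge_or",(220.8,332.2),(419.4,266)),("rest",(226.3,336.6),(420.2,266.4)),("plate",(298.9,277.2),(330.6,268)),("mango",(299.1,274.3),(330.8,268.2))):
    x,e=tri([(s,a),(t,b)]);print(n,x.round(4),np.round(e,4))
# mango mask axis
for d in spotter.masks_of("mango_medium","top")[:2]:
    cs=max(cv2.findContours(d["mask"].astype(np.uint8),0,2)[0],key=cv2.contourArea)
    P=np.array([onz(t,u,.043)[:2] for u in cs[:,0]],np.float32); print("mango",d["rect"],cv2.minAreaRect(P))
for d in spotter.masks_of("rest","top")[:2]:
    cs=max(cv2.findContours(d["mask"].astype(np.uint8),0,2)[0],key=cv2.contourArea)
    P=np.array([onz(t,u,.045)[:2] for u in cs[:,0]],np.float32); print("rest",d["rect"],cv2.minAreaRect(P))
# dark grip pixels
for c,nm,(x0,y0,x1,y1) in((t,"top",(400,245,445,285)),(s,"scene",(195,265,240,302))):
    m=(c["img"][y0:y1,x0:x1].max(2)<45).astype(np.uint8)
    n,l,st,ce=cv2.connectedComponentsWithStats(m); k=1+st[1:,4].argmax()
    p=np.argwhere(l==k)[:,::-1]+[x0,y0]; print(nm,st[k],ce[k]+[x0,y0],cv2.minAreaRect(p.astype(np.float32)))
def crop(c,x,y,w,h):return cv2.resize(c["img"][y:y+h,x:x+w],(400,300),interpolation=cv2.INTER_CUBIC)
cv2.imwrite("pics/crop1.png",np.vstack([np.hstack([crop(t,390,237,68,51),crop(s,180,265,92,69)]),np.hstack([crop(t,295,240,72,54),crop(s,255,230,92,69)])]))
E
```

```text
grip [ 0.5219 -0.2375  0.1335] [0.0023 0.0023]
ring [5.074e-01 4.000e-04 6.290e-02] [0.0036 0.0036]
gauge_or [ 0.5156 -0.2399  0.0105] [0.0018 0.0018]
rest [ 0.5188 -0.239  -0.0006] [0.0044 0.0044]
plate [ 0.5129 -0.0184 -0.003 ] [0.0023 0.0023]
mango [ 0.5128 -0.0183  0.0052] [0.0016 0.0016]
mango [313.4, 251.3, 353.0, 284.9] ((0.5188451409339905, -0.02122943103313446), (0.09059005975723267, 0.08805407583713531), 89.3492202758789)
mango [393.4, 320.0, 437.6, 350.3] ((0.35055479407310486, -0.21687936782836914), (0.1080009788274765, 0.07302003353834152), 83.75228881835938)
rest [402.9, 247.1, 438.6, 283.8] ((0.5190787315368652, -0.23497681319713593), (0.08815912902355194, 0.08353964984416962), 83.96859741210938)
rest [456.6, 294.5, 498.0, 332.0] ((0.4043913185596466, -0.36786791682243347), (0.09293162077665329, 0.08453267812728882), 89.3622055053711)
top [ 20  14  19  13 195] [429.6        264.76410256] ((429.0, 265.0), (12.0, 18.0), 90.0)
scene [  9   6  22  30 502] [214.72908367 285.13545817] ((215.16000366210938, 285.3800048828125), (28.35334587097168, 20.750713348388672), 79.69515228271484)
```

View pics/crop1.png

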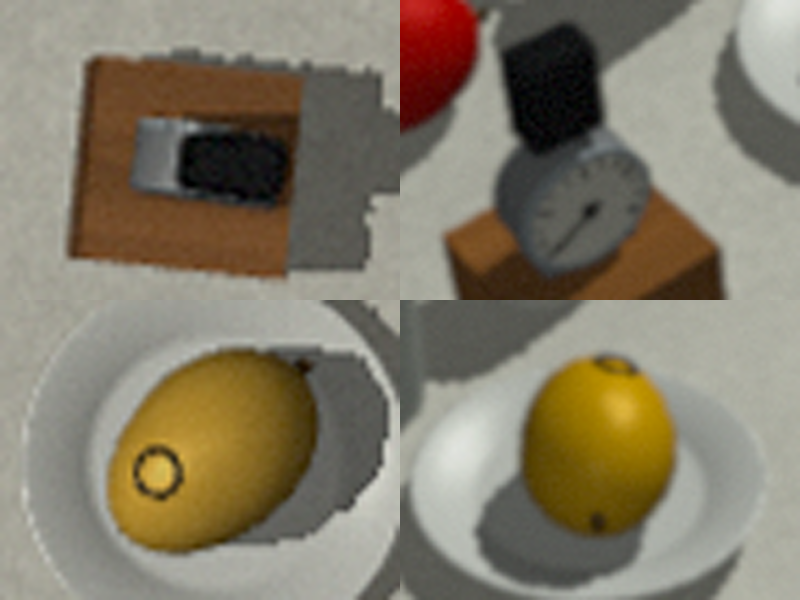

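```bash
cat > m.py <<'E'
from h import *
from scipy.optimize import least_squares
s=cams.capture("scene");t=cams.capture("top")
def hullc(c,P):
    return cv2.minAreaRect,cv2.convexHull(np.array([proj(c,p) for p in P],np.float32))
def cen(h):
    m=cv2.moments(h);return np.array([m["m10"],m["m01"]])/m["m00"]
def box(x,y,yaw,z=.013):
    c,k=np.cos(yaw),np.sin(yaw)
    return [(x+c*a-k*b,y+k*a+c*b,z+h) for a in(-.012,.012) for b in(-.018,.018) for h in(.097,.143)]
for yaw in np.radians([-8,-5,-2]):
    f=lambda p:np.r_[cen(hullc(t,box(*p,yaw))[1])-(429.6,264.76),cen(hullc(s,box(*p,yaw))[1])-(214.73,285.1)]
    r=least_squares(f,[.52,-.237],diff_step=1e-3);print("grip",np.degrees(yaw).round(),r.x.round(4),r.fun.round(2))
# mango: yellow segmentation, both views, ellipsoid silhouette fit of x,y,yaw
ob=[]
for c,(x0,y0,x1,y1) in((t,(300,235,370,303)),(s,(258,235,342,305))):
    hsv=cv2.cvtColor(c["img"],cv2.COLOR_BGR2HSV)[y0:y1,x0:x1]
    m=((hsv[...,0]>12)&(hsv[...,0]<35)&(hsv[...,1]>140)&(hsv[...,2]>40)).astype(np.uint8)
    m=cv2.morphologyEx(m,cv2.MORPH_CLOSE,np.ones((5,5)))
    cs=max(cv2.findContours(m,0,2)[0],key=cv2.contourArea)
    ob.append((c,cv2.convexHull(cs+np.array([x0,y0])).astype(np.float32)))
def feat(h):
    m=cv2.moments(h);n=m["m00"];return np.array([m["m10"]/n,m["m01"]/n,*(np.array([m["mu20"],m["mu11"],m["mu02"]])/n/10)])
u=np.random.default_rng(0).normal(size=(1500,3));u/=np.linalg.norm(u,axis=1)[:,None]
def ell(x,y,yaw,z):
    return R.from_euler("z",yaw).apply(u*[.053,.0385,.0345])+[x,y,z+.0345]
def f(p):return np.concatenate([feat(cv2.convexHull(np.array([proj(c,q) for q in ell(*p)],np.float32)))-feat(h) for c,h in ob])
r=least_squares(f,[.517,-.02,-.7,.009],diff_step=1e-3)
x,y,yaw,z=r.x;print("mango",r.x.round(4),np.degrees(yaw),r.fun.round(2))
print("stem side px",proj(t,R.from_euler("z",yaw).apply([.053,0,.0345])+[x,y,z]))
p=R.from_euler("z",yaw).apply([-.024,.009,.063])+[x,y,z];print("ring pred",p.round(4),proj(t,p),proj(s,p))
for uv in((305.2,248.1),(304.9,244.3)): print(tri([(s,uv),(t,(323.6,271.2))]))
E
python3 m.py
```

```text
grip -8.0 [ 0.5179 -0.2407] [-0.59 -0.24 -0.44  0.21]
grip -5.0 [ 0.5179 -0.2407] [-0.6  -0.25 -0.45  0.21]
grip -2.0 [ 0.5179 -0.2407] [-0.61 -0.26 -0.46  0.21]
mango [ 0.5177 -0.0222 -0.8546  0.0074] -48.96660805357401 [-0.3  -0.09  0.59  0.14  0.62 -0.22  0.09  1.35  0.1   0.84]
stem side px [349.02141204 252.03249208]
ring pred [0.5088 0.0018 0.0704] [323.04484033 270.09048892] [304.37290586 245.33176771]
(array([0.50777655, 0.00209072, 0.06215017]), [0.0022015748266313922, 0.0022015748266313653])
(array([0.50755043, 0.00189088, 0.07238079]), [0.002003665791487836, 0.002003665791487791])
```

Both views agree: grip axis at (0.518, −0.241), with the yaw near −5°, and ring at about (0.508, 0.002, 0.071). Next I check reachability, then approach and grasp.

```bash
cat >> h.py <<'E'
gx=np.array([np.cos(np.radians(-5)),np.sin(np.radians(-5)),0])
def frame(z,y): # tool matrix from tool z and approx y
    z=z/np.linalg.norm(z);y=y-z*(y@z);y/=np.linalg.norm(y);return np.c_[np.cross(y,z),y,z]
az,tl=np.radians(-49+144.6),np.radians(25)
n=np.array([np.sin(tl)*np.cos(az),np.sin(tl)*np.sin(az),np.cos(tl)])
ring=np.array([.508,.002,.0712])
E
python3 - <<'E'
from h import *
for s in(1,-1):
    q1=quat(frame(np.array([0,0,-1.]),s*gx))
    print(s,planner.inverse_kinematics([.518,-.2405,.135],q1),planner.inverse_kinematics([.518,-.2405,.25],q1))
    for yaw in(-30,0,30):
        y=R.from_euler("z",yaw,degrees=True).apply([1,0,0]); q2=quat(frame(-n,s*y)); print("  m",yaw,planner.inverse_kinematics(ring+.12*n,q2),planner.inverse_kinematics(ring+.17*n,q2) is not None)
print(sense()["joint_positions"])
E
```

```text
1 [-0.30316221  0.77982856  0.95783531  1.8754052  -0.80144553  0.92835496
  0.95446644] [-0.26399363  0.52485125  0.85819226  1.78879288 -0.4554704   1.03907052
  0.67833253]
  m -30 [-0.93686254  0.53934588  0.6383145   1.97903448  0.14924885  0.83462094
 -0.93667012] True
  m 0 [-0.88397215  0.52045396  0.56494388  1.97628266  0.20177536  0.84447355
 -0.49980195] True
  m 30 [-0.81489608  0.50097478  0.47162786  1.97255887  0.26279641  0.85880208
 -0.0790225 ] True
-1 [-0.36653096  0.86415666  1.08688277  1.87829743 -0.92085401  1.00774601
 -2.09288671] [-0.39294862  0.63765593  1.0957148   1.79458327 -0.63199837  1.11093139
 -2.30625082]
  m -30 [-0.45403247  0.46284355  0.00777098  1.95148754  0.50565813  0.94978588
  1.87278225] True
  m 0 [-0.36726823  0.46575693 -0.1015066   1.94622429  0.55500406  0.97555595
  2.31623453] True
  m 30 [-0.27894559  0.47314661 -0.21298103  1.94087388  0.60423215  1.00394465
  2.75246992] True
[-1.33019037  0.53638233 -0.00443332  1.537919    0.00258891  1.06728269
 -0.07116268]
```

```bash
python3 - <<'E'
from h import *
q1=quat(frame(np.array([0,0,-1.]),gx))
p=sense()["tool_pos"]
arm.move_l([p[0],p[1],.32],feed=.2)
arm.move_pose([.518,-.2405,.25],q1)
arm.move_l([.518,-.2405,.135],feed=.12)
st=sense();print(st["clock"],st["tool_pos"],st["ft_force"])
t=cams.capture("scene");cv2.imwrite("pics/pre.png",cv2.resize(t["img"][200:380,130:370],(800,600)))
E
```

```text
6.325 [ 0.51848124 -0.24085183  0.13569983] [ 0.05546807 -0.82645513 -0.00467399]
```

View pics/pre.png

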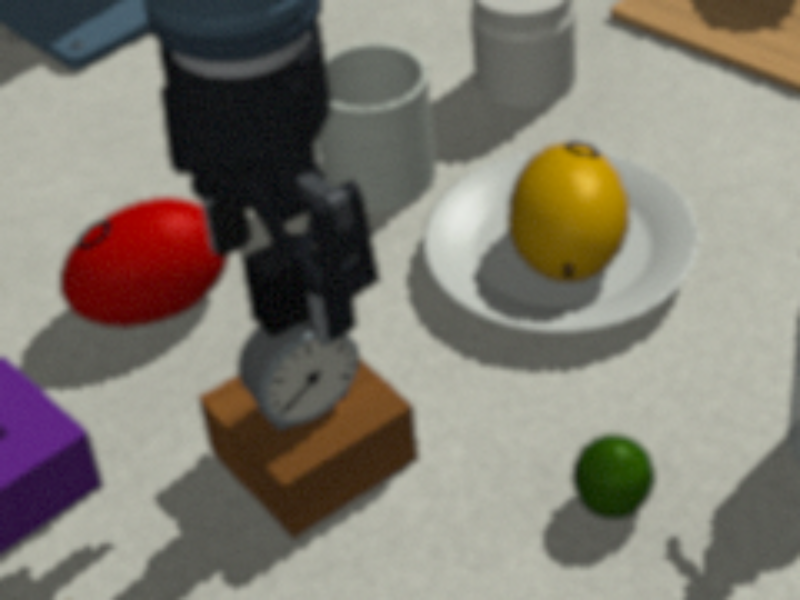

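The fingers straddle the grip (265,290 in the crop), with nothing disturbed. Now I close and lift.

```bash
python3 - <<'E'
from h import *
arm.command_gripper(.015,force=60)
st=sense();print(st["width"],st["grasp_force"],st["ft_force"],st["tool_pos"])
arm.move_l([.518,-.2405,.27],feed=.12)
st=sense();print(st["clock"],st["width"],st["grasp_force"],st["ft_force"])
q2=quat(frame(-n,np.array([1.,0,0])))
arm.move_pose(ring+.16*n,q2)
arm.dwell(.4)
st=sense();print(st["clock"],st["tool_pos"],ring+.16*n,st["ft_force"])
s=cams.capture("scene");t=cams.capture("top")
for q in("gauge_tip","gauge_grip","gauge"):
    for nm in("scene","top"):print(q,nm,[(np.round(d["at"],1).tolist(),round(d["score"],2)) for d in spotter.landmark_of(q,nm)])
tip=st["tool_pos"]-.122*n
print("pred tip px",proj(s,tip),proj(t,tip))
cv2.imwrite("pics/hov.png",np.vstack([cv2.resize(s["img"][170:310,215:402],(800,599))]))
cv2.imwrite("pics/hovt.png",cv2.resize(t["img"][210:300,270:390],(800,600)))
E
```

```text
0.02378066311282873 56.8146878387779 [-0.40909228  1.53831968  4.32911393] [ 0.51814671 -0.2406009   0.13529784]
8.2333 0.023816806092483586 56.49682761635631 [-0.45332773  0.50908792 -2.41103331]
9.8333 [0.50153757 0.06880958 0.21629837] [0.50140155 0.0692962  0.21620925] [-0.53022867  0.75299774 -2.30836504]
gauge_tip scene [([360.0, 175.2], 0.61)]
gauge_tip top [([329.7, 267.6], 0.59)]
gauge_grip scene [([323.1, 171.0], 0.88)]
gauge_grip top [([290.7, 271.0], 0.82)]
gauge scene [([308.0, 227.6], 0.64)]
gauge top [([318.4, 271.7], 0.74)]
pred tip px [308.41840276 227.9668789 ] [316.24975682 270.96582   ]
```

View pics/hov.png

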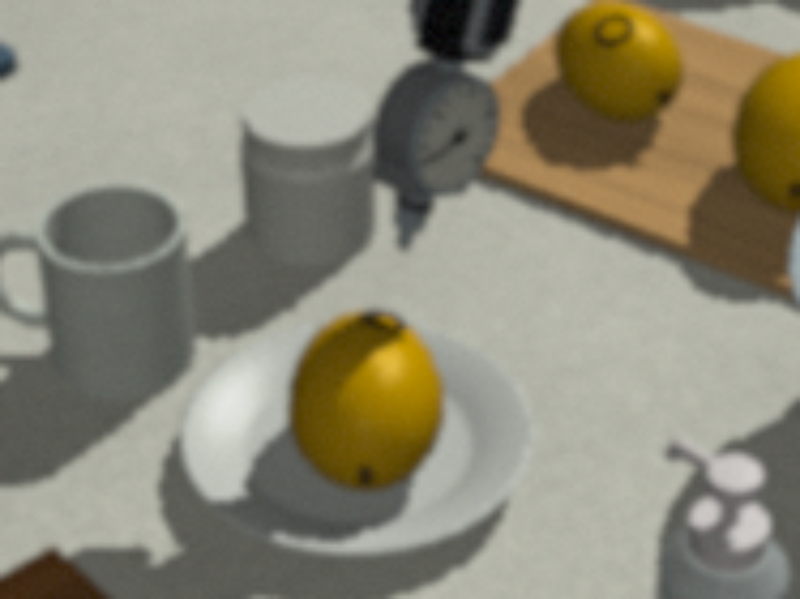

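Scene crop: the plunger tip is at about (309.7,227.7), where (308.4,228) was predicted. The pointer is at zero, and the ring is at about (304,246) on the mango below.

View pics/hovt.png

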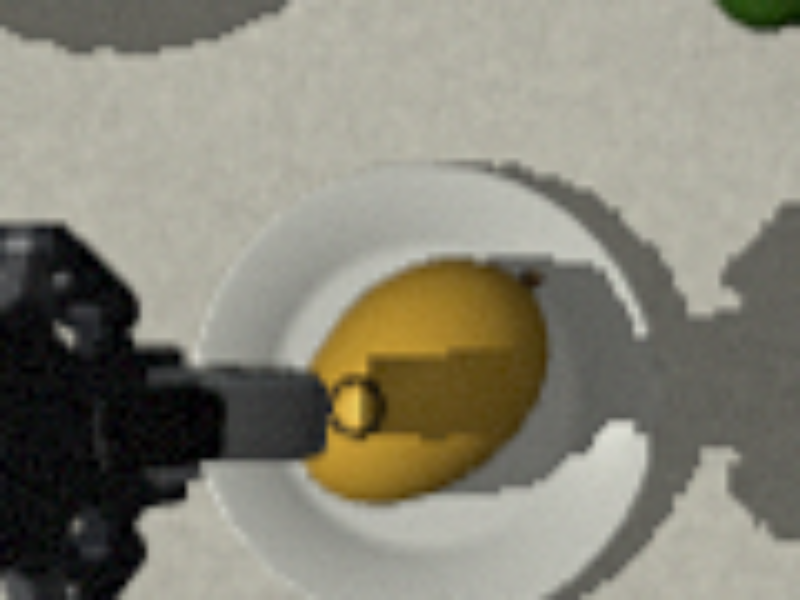

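Top crop: ring at (323.6,270.9), with the gauge case axis at row ≈272. I compare these with my projections, then close to about 4 mm clearance.

```bash
python3 - <<'E'
from h import *
st=sense();s=cams.capture("scene");t=cams.capture("top")
print("ring px",proj(s,ring),proj(t,ring)); print("ring tri",tri([(s,(304.5,245.3)),(t,(323.6,270.9))]))
c=st["tool_pos"]-.05*n; print("case px top",proj(t,c), "z",R.from_quat(st["tool_rot"],scalar_first=True).as_matrix()[:,2],-n)
arm.move_l(ring+.126*n,feed=.1);arm.dwell(.3)
st=sense();print(st["clock"],st["tool_pos"],ring+.126*n,st["ft_force"])
s=cams.capture("scene");t=cams.capture("top")
tip=st["tool_pos"]-.122*n;print("tip px",proj(s,tip),proj(t,tip))
a=cv2.resize(s["img"][195:295,260:350],(400,444),interpolation=cv2.INTER_CUBIC);b=cv2.resize(t["img"][220:320,285:375],(400,444),interpolation=cv2.INTER_CUBIC)
cv2.imwrite("pics/near.png",np.hstack([a,b]))
E
```

```text
ring px [304.14322765 244.83295166] [322.97880663 270.41142696]
ring tri (array([0.50776772, 0.00141514, 0.07013027]), [0.0012951681797458185, 0.0012951681797457428])
case px top [301.87733579 272.29487133] z [ 0.04121911 -0.42061248 -0.90630355] [ 0.04124032 -0.42060127 -0.90630779]
11.125 [0.50306686 0.05534508 0.18571033] [0.50280372 0.05499576 0.18539478] [ 1.11058576 -0.60293423 -2.30293097]
tip px [304.80394629 242.91884705] [322.11635867 270.36515505]
```

View pics/near.png

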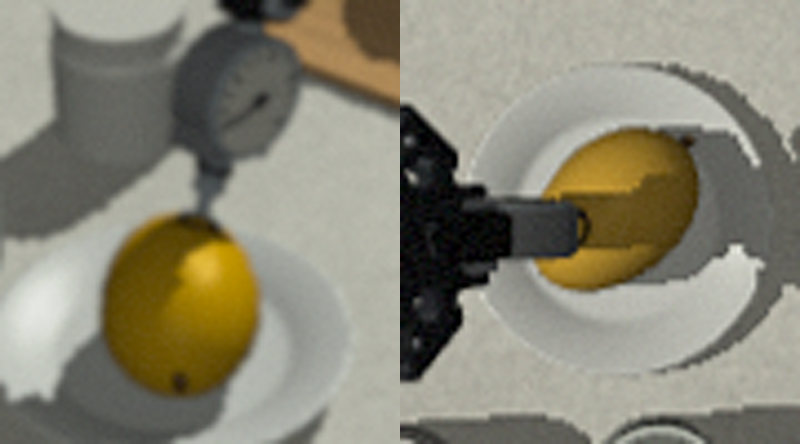

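The tip is centred over the ring in the scene view (305.7,242.7), with the ring at about (305,245). It sits roughly 1.5 mm towards +y, so I trim that and press in small steps while watching force.

```bash
cat >> h.py <<'E'
tgt=np.array([.508,.0005,.0719])
def avg(k=12):
    F=[];P=[]
    for _ in range(k):
        arm.dwell(.02);st=sense();F.append(st["ft_force"]);P.append(st["tool_pos"])
    F=np.array(F);return F.mean(0),F.std(0),np.mean(P,0),st["clock"]
E
python3 - <<'E'
from h import *
arm.move_l(tgt+.126*n,feed=.05);arm.dwell(.2)
f0,sd,p,c=avg(20);np.save("f0.npy",f0);print(f0,sd,((p-tgt)@n).round(5),c)
for h in np.arange(.125,.1145,-.001):
    arm.move_l(tgt+h*n,feed=.02);arm.dwell(.05)
    f,sd,p,c=avg(8);F=(f-f0)@n
    print(round(h,4),((p-tgt)@n).round(5),F.round(2),(f-f0).round(2),c,flush=True)
    if F>2.2:break
s=cams.capture("scene");a=cv2.resize(s["img"][195:255,265:345],(800,600),interpolation=cv2.INTER_CUBIC);cv2.imwrite("pics/p1.png",a)
E
```

```text
[-0.06258527  0.29048908 -2.43728506] [0.53895103 0.42238431 0.49424427] 0.12599 12.0083
0.125 0.12499 -0.26 [ 0.08 -0.62  0.  ] 12.4417
0.124 0.12399 -0.14 [-0.14 -0.31 -0.01] 12.875
0.123 0.12299 -0.02 [-0.03 -0.55  0.23] 13.3083
0.122 0.12206 1.02 [0.14 0.3  0.99] 13.7417
0.121 0.12104 1.57 [0.3  0.28 1.61] 14.175
0.12 0.12003 2.16 [-0.06  0.73  2.04] 14.6083
0.119 0.11904 2.84 [-0.32  1.01  2.65] 15.0417
```

View pics/p1.png

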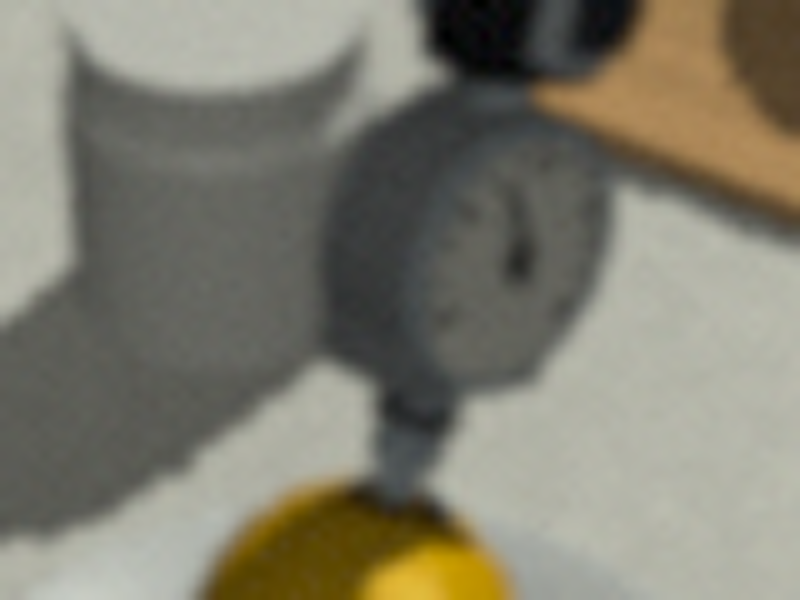

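The tip stands in the middle of the ring (crop 400,490; the ring spans 350–450). The pointer is just short of mid-scale: 2.84 N, about 3.1 mm. It needs about 0.9 mm more.

```bash
python3 - <<'E'
from h import *
f0=np.load("f0.npy")
arm.move_l(tgt+.1181*n,feed=.01);arm.dwell(.3)
f,sd,p,c=avg(40);print((p-tgt-.1181*n).round(5),((f-f0)@n).round(2),c,sense()["width"])
s=cams.capture("scene");cv2.imwrite("pics/p2.png",cv2.resize(s["img"][195:255,265:345],(800,600),interpolation=cv2.INTER_CUBIC))
G=np.eye(3);Rm=R.from_quat(sense()["tool_rot"],scalar_first=True).as_matrix();gxv=Rm[:,1];h=p-.0575*n+.014*gxv
print("up dir px",proj(s,h+.02*n)-proj(s,h),"crop hub",(proj(s,h)-[265,195])*10)
gy=np.cross(n,gxv)
for d in(-30,-15,0,15):
    a=np.radians(d);v=proj(s,h+.02*(n*np.cos(a)-gy*-np.sin(a)))-proj(s,h);print(d,np.degrees(np.arctan2(v[0],-v[1])).round(1))
E
```

```text
[2.e-05 1.e-05 1.e-05] 3.55 16.3083 0.02391612537014379
up dir px [ 2.42230401 -9.2553906 ] crop hub [509.31079563 250.26374767]
-30 -6.2
-15 5.3
0 14.7
15 23.0
```

View pics/p2.png

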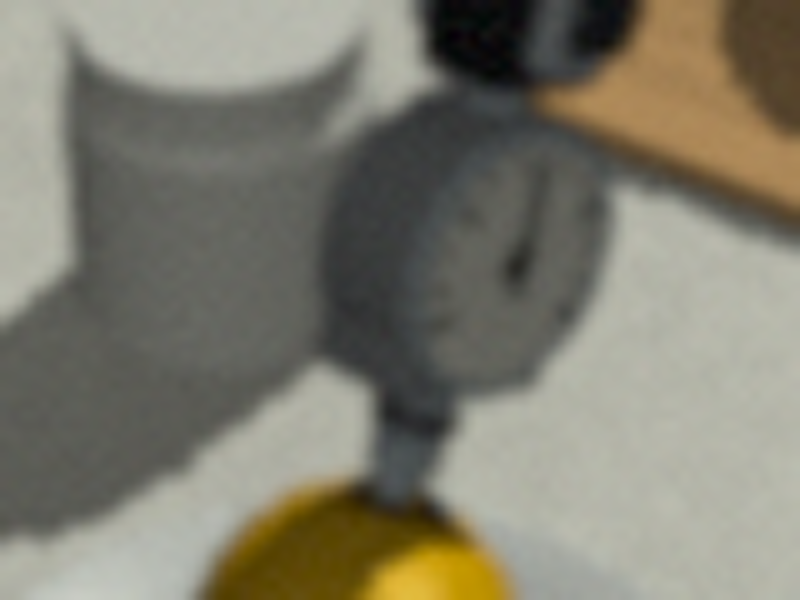

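The pointer runs (518,265)→(542,165), or 13.5° in the image. Straight up on the dial projects to 14.7°, so it is at mid-scale, and the 3.55 N agrees. The tip is still inside the ring, so I hand it in.

```bash
python3 -c "
from bench import arm
print(arm.finish_job())"
```

```text
the job is handed in; nothing more can be done
None
```

I handed the job in with the gauge held square on the plate mango's ring, pressing at about 3.5 N with the dial pointer at mid-scale.

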